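Clamp a plaster mould with the click wrench

TASK

Lay the larger plaster sprig mould, flower side up, in the channel of the blue holding jig and let go of it. Then turn the click wrench on the jig's bolt steadily clockwise by its black handle, so that the presser finger slides the mould home against the stop, until the wrench just breaks over at its set torque; stop there at once, without forcing the handle on to the end of its break-over travel, and let go so that the mould stays nipped. Leave the cup, the beaker and the small mould as they stand.

Things in the scene. Friction and masses are not known exactly. Their poses are not given: they have to be found in the camera images.
- mould: the larger white plaster sprig mould with a flower on its top, a block 50 (x) x 62 (y) x 26 mm high, 0.12 kg nominal; origin at the centre of its underside; its long side is y. It starts loose on the bench, to the left of the jig
- jig: blue steel plate 165 x 190 x 10 mm fixed to the bench (place and yaw vary); origin on the bench under the bolt's axis, z up. On it a channel along the jig's y: two low steel guides, inner faces 55 mm apart, centred at x = +75 mm, from y = -105 to +2 mm, tops 16 mm and floor 10 mm above the bench. The mould goes in with its y along the jig's y, either way round
- jig_channel (a point): set-down point for the mould's origin: on the channel's floor and centre line, jig y = -25 mm, axes as the jig's; clear of stop and presser at the start. An aluminium stop, 33 mm high, closes the -y end; its face is set anywhere at jig y = -66 to -100 mm and is not reported, so where the mould nips must be felt. The +y end is open
- bolt_axis (a point): point on the vertical axis of the bolt, 53 mm above the bench, at the height of the wrench's handle. The bolt stands at the jig's x = 0, y = 0; the wrench head round it is 36 mm across and reaches 64 mm high
- presser_tip (a point): axis of the black round pad (18 mm across, 20 to 34 mm above the bench) at the end of the presser finger, 75 mm from the bolt's axis on the side opposite the handle; it turns with the bolt and pushes the mould along the channel towards the stop (jig -y)
- wrench_grip (a point): middle of the wrench's black round handle: horizontal, 22 mm thick, centre line 53 mm above the bench, this point 140 mm from the bolt's axis; the black part runs from 90 to 182 mm from the axis. Its x axis runs along the handle towards the bolt, z is up. Push it sideways or pinch it from above; it turns clockwise seen from above
- bolt (a joint): angle of bolt, presser finger and wrench head, rad; grows clockwise seen from above (tightening). At 0 the finger points 0.8 rad anticlockwise of the jig's x axis, the handle opposite. Starts at 0 to 0.35; the mould nips between 0.65 and 1.25; ends at 1.35. Stiff: 0.4 N m of friction (3 N at the handle's middle while moving); stays where it is left
- click (a joint): break-over angle of the handle on the wrench head (hinge 30 mm from the bolt's axis), rad. 0 = straight, held by a preloaded spring; breaks over clockwise when the push at the handle's middle reaches 10 N, then gives way at nearly that force (12 N at the hard stop, 0.22); springs back when let go. A good click is 0.06 to 0.13
- small_mould: bystander: smaller plaster sprig mould, 40 x 50 x 26 mm, loose; origin under its centre
- cup: bystander: terracotta test cup, 62 mm across, 53 mm high, loose; origin under its centre
- beaker: bystander: white plastic beaker, 71 mm across, 96 mm high, loose; origin under its centre
There are look-alikes about, which are no part of the job. What is shaped like the mould but purple or turquoise is not meant.

How it is judged:
On the way, in this order (a step that is already met when the one before it is completed fails the run):
1. the mould lies flat in the channel, flower up, let go, before the wrench is clicked (x of mould in the frame of jig between 0.068 and 0.082 m and y of mould in the frame of jig between -0.075 and 0.005 m and z of mould in the frame of jig below 0.0125 m and angle between the y axis of mould and the y axis of jig, either way round below 0.12 rad and angle between mould's own z axis and vertical below 0.08 rad and contact force between the fingers and mould below 0.1 N and value of joint click below 0.04 rad), for 0.2 s.
2. the wrench breaks over (click angle over 0.05 rad) while the presser finger presses the mould (value of joint click above 0.05 rad and contact force between bolt and mould above 4 N), for 0.1 s.
At the end, for the whole second after the job is handed in: the mould lies flat and flower up in the channel (within 7 mm of its centre line, 0.12 rad), home against the stop and still nipped there by the presser finger with more than 2 N; the wrench has broken over, has sprung back straight (click under 0.03 rad) and is let go (value of joint click below 0.03 rad and contact force between bolt and mould above 2 N and x of mould in the frame of jig between 0.068 and 0.082 m and y of mould in the frame of jig below -0.03 m and z of mould in the frame of jig below 0.0125 m and angle between the y axis of mould and the y axis of jig, either way round below 0.12 rad and angle between mould's own z axis and vertical below 0.08 rad and linear speed of mould below 0.01 m/s); the robot touches nothing.
It fails at once if the wrench handle is forced on towards the end of its break-over travel (click angle over 0.15 rad) (value of joint click above 0.15 rad).
It fails at once if the mould is pressed with more than 30 N by the presser finger (contact force between bolt and mould above 30 N).
It fails at once if the cup is moved more than 20 mm (distance of cup from where it was at the start of the episode above 0.02 m).
It fails at once if the beaker is moved more than 20 mm (distance of beaker from where it was at the start of the episode above 0.02 m).
It fails at once if the small mould is moved more than 20 mm (distance of small_mould from where it was at the start of the episode above 0.02 m).
It also fails if it takes over 72 s, if anything falls off the work surface, if the arm or the gripper's body presses on something with over 40 N, if the wrist force passes 120 N, or if a joint passes its speed limit or range.

ROBOT

A 6-joint arm with a two-finger parallel gripper is mounted at the origin on a cart in front of the work surface, level with it; the furniture and walls round the work are solid. World frame = base frame: x ahead of the robot, y to its left, z up, the work surface at z = 0. Lengths are in m, angles in rad, forces in N, time in s.
With the tool pointing down it reaches from about 0.35 to 0.875 m from the base axis. Payload 15.5 kg.
Tool frame: the origin (TCP) lies on the centre line of the jaws, within the pads' length; the fingertips stand bot.nose_length ahead of it and the grasp point (between the pads) lies 11 mm behind it (bot.nose_length is the distance from the TCP to the fingertips, in m); y points along the fingers, z is the direction in which the jaws open and shut, and the axes are right-handed (so a half turn about y gives the same grasp; the last joint's range is limited). The gripper opens to 85 mm and grips with 20 to 120 N. Pads are 22 mm wide; open, the fingers measure 114 mm over their backs; the gripper's body (76 mm by 85 mm) begins 54 mm behind the grasp point. The pads swing forward as they close: fully open they stand 13 mm farther back than shut.
Start: joints at [-1.371, 0.494, 1.345, -0, 1.302, -0.096], TCP at [0.182, -0.598, 0.239] pointing down, gripper open.
Joint ranges: [-2.91, 2.91], [-0.82, 2.16], [0.22, 2.67], [-1.22, 4.37], [0.12, 2.79], [-3.08, 3.08]. Speed limits (rad/s): [1.89, 1.89, 2.57, 3.01, 3.01, 3.01].

INTERFACE

Orientations are given as a unit quaternion [x, y, z, w].
In Python, from station import bot, jaws, optics, workorder gives the robot as it stands. Calls block until the motion is done:
- bot.reach(position, orientation): joint-space move of the TCP to a pose.
- bot.servo_line(position, orientation=None, velocity=0.15, until_force=None): straight line of the TCP; orientation=None keeps the orientation; velocity is the mean speed in m/s. With until_force (N) it stops when the force on the tool has changed by that much, and returns True; else False.
- bot.move_j(angles): joint-space move.
- jaws.gripper_open() and jaws.clamp(squeeze=None): open the fingers fully, or close them until they stop; squeeze is the grip in N (None keeps the last).
- bot.hold(seconds).
- bot.solve_ik(position, orientation): joint angles nearest the present ones, or None.
- bot.read_state(): the state.
- optics.capture(name): name is "scene" or "top" or "wrist"; returns a dict with "color" (420x560x3 uint8, red, green, blue), "intrinsics" (3x3 intrinsics, pixels), "dist_coeffs" ([k1, k2, p1, p2, k3] as OpenCV has them; the pictures are not rectified), "pose" (4x4, takes a point from camera to world coordinates). Camera axes: x right, y down, z forward; pixel columns grow to the right and rows downward; lengths in m; the calibration is good to about 2 mm. A picture is of the moment at which its call begins. There is no depth.
A pose or a line that the arm cannot do raises bot.MotionError and nothing moves.
- workorder.hand_in(): hands the job in, once; it reports no verdict.
Trained networks look in a picture, given as the dict that the camera call returned (one of the last four; its "shot" number tells which), for a name from the list of things; names that differ only in an ending like _2 or _b are one class to them, and where a whole thing is asked for, a point or a joint stands for the part that bears it (a point fixed in the world has none). Each returns a list of dicts, best first, with "score" (0 to 1); they miss things now and then, are a little off and sometimes report something else, mostly with a low value. They report only what shows in the picture. A call takes as long as a camera call. They do not tell look-alikes from the thing itself.
- optics.recognise(picture, name): "location" ([x, y, z] in m, in the coordinates of the camera as it stood for that picture, good to about 4 mm: the middle of the surface that is visible of it).
- optics.spot_point(picture, name): "location" ([x, y, z] in m, in the coordinates of the camera as it stood for that picture, good to about 4 mm: a listed point, or the origin of a listed thing).
The state is a dict: "time": time; "q": joint angles; "joint_vel": joint speeds; "joint_torque": joint torques, N m; "position": TCP position; "tcp_rot": TCP orientation; "wrist_force": force on the tool from outside, world axes, zero at the start; "ft_torque": the same for the moment, N m; "finger_gap": finger opening in m.
Only numpy, scipy, OpenCV 4.12 (cv2) and the standard library are available. Lean on these libraries where they do the work, as an engineer would, in place of code of your own. Each camera call takes 0.05 s, during which the arm holds its last target.

## Working session

There is one attempt and no reset: what is moved stays moved. The work goes in short steps, each a Python script; the robot and the scene stay as the last script left them, time stands still between calls to the robot, and variables do not carry over. Pictures are saved under pics/ and viewed, and the job is handed in when it is done.

```bash
ls; mkdir -p pics; cat > h.py <<'E'
import numpy as np, cv2
from station import bot, jaws, optics, workorder
def snap(cam,fn):
    p=optics.capture(cam); cv2.imwrite('pics/'+fn,p['color'][:,:,::-1]); return p
def w(p,loc):
    T=np.array(p['pose']); return T[:3,:3]@np.array(loc)+T[:3,3]
def px(p,X):
    T=np.linalg.inv(np.array(p['pose'])); r,_=cv2.Rodrigues(T[:3,:3])
    return cv2.projectPoints(np.array(X,float).reshape(-1,1,3),r,T[:3,3],np.array(p['intrinsics']),np.array(p['dist_coeffs']))[0].reshape(-1,2)
def onplane(p,uv,z):
    n=cv2.undistortPoints(np.array(uv,float).reshape(-1,1,2),np.array(p['intrinsics']),np.array(p['dist_coeffs'])).reshape(-1,2)
    T=np.array(p['pose']); out=[]
    for a in n:
        d=T[:3,:3]@np.array([a[0],a[1],1]); o=T[:3,3]; out.append(o+d*(z-o[2])/d[2])
    return np.array(out)
E
python3 - <<'E'
from h import *
np.set_printoptions(precision=4,suppress=True)
s=bot.read_state(); print(s['time'],s['position'],s['tcp_rot'],bot.nose_length,s['finger_gap'])
for c in ['scene','top']:
    p=snap(c,c+'0.png'); print(c,np.array(p['pose'])[:3,3])
    for n in ['mould','small_mould','cup','beaker','jig']:
        for d in optics.recognise(p,n)[:5]: print(n,'rec',round(d['score'],2),w(p,d['location']),px(p,w(p,d['location']))[0])
    for n in ['mould','jig','jig_channel','bolt_axis','presser_tip','wrench_grip']:
        for d in optics.spot_point(p,n)[:3]: print(n,'pt',round(d['score'],2),w(p,d['location']),px(p,w(p,d['location']))[0])
print(bot.read_state()['time'])
E
```

```text
pics
0.0 [ 0.1815 -0.5977  0.2387] [-0.1039  0.6999 -0.699   0.1038] 0.008 0.08504449834933808
scene [0.0256 0.8654 0.8739]
mould rec 0.97 [0.4317 0.1224 0.0268] [257.8006 314.5644]
mould rec 0.61 [0.3922 0.0213 0.0214] [292.1238 294.6206]
mould rec 0.55 [ 0.3973 -0.1145  0.0316] [312.5786 258.9047]
mould rec 0.27 [ 0.537  -0.3031  0.0086] [293.7017 215.925 ]
small_mould rec 0.62 [ 0.5496 -0.5471  0.0237] [321.0147 174.4583]
cup rec 0.9 [0.5797 0.112  0.0376] [205.0754 288.2779]
beaker rec 0.72 [ 0.7425 -0.184   0.0817] [212.1458 197.3673]
jig rec 0.67 [ 0.5361 -0.3014  0.0095] [293.7624 216.0358]
mould pt 0.91 [ 0.3986 -0.1234  0.0042] [312.9214 264.9935]
mould pt 0.75 [ 0.3958  0.0086 -0.0052] [292.6869 299.014 ]
mould pt 0.7 [ 0.4375  0.1108 -0.0001] [258.0669 318.817 ]
jig pt 0.67 [ 0.5216 -0.2853 -0.0016] [295.8393 223.1408]
jig_channel pt 0.73 [ 0.5915 -0.321   0.0085] [279.8919 208.4357]
jig_channel pt 0.72 [ 0.4081 -0.373   0.0604] [343.9959 200.5919]
bolt_axis pt 0.67 [ 0.5182 -0.29    0.0552] [298.1661 206.5199]
bolt_axis pt 0.17 [ 0.518  -0.286   0.0008] [297.0911 222.6511
[... 819 characters left out ...]
196 145.2826]
beaker rec 0.37 [ 0.5506 -0.5555  0.0253] [402.5955 218.5048]
jig rec 0.9 [ 0.5438 -0.3298  0.0032] [320.1167 220.7502]
mould pt 0.97 [ 0.3981  0.0112 -0.004 ] [196.9455 271.8167]
mould pt 0.96 [ 0.4377  0.122  -0.0038] [157.3476 257.0749]
mould pt 0.68 [ 0.3981 -0.1257  0.0015] [246.3251 272.3055]
jig pt 0.57 [ 0.5209 -0.2831 -0.01  ] [303.2113 229.0871]
jig_channel pt 0.92 [ 0.5984 -0.3176  0.0093] [315.989  201.1498]
bolt_axis pt 0.82 [ 0.5167 -0.2889  0.0511] [306.5372 228.665 ]
presser_tip pt 0.92 [ 0.5768 -0.2375  0.025 ] [287.5783 207.6729]
wrench_grip pt 0.57 [ 0.4128 -0.3744  0.0511] [338.41   267.9102]
wrench_grip pt 0.38 [0.5839 0.1101 0.0032] [163.5988 204.5926]
1.2
```

View pics/scene0.png

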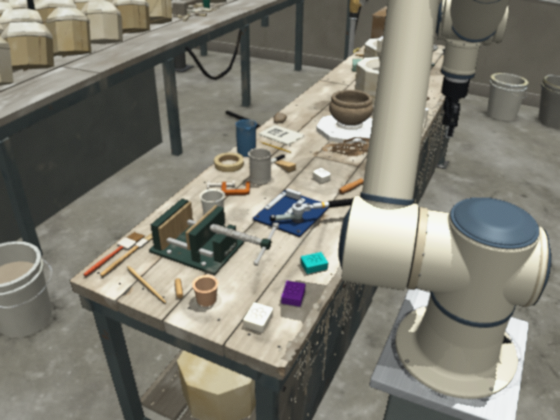

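```bash
python3 - <<'E'
import cv2
a=cv2.imread('pics/top0.png'); cv2.imwrite('pics/topc.png',cv2.resize(a[120:330,120:420],(800,560),interpolation=cv2.INTER_CUBIC))
E
```

```text
(no output)
```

View pics/topc.png

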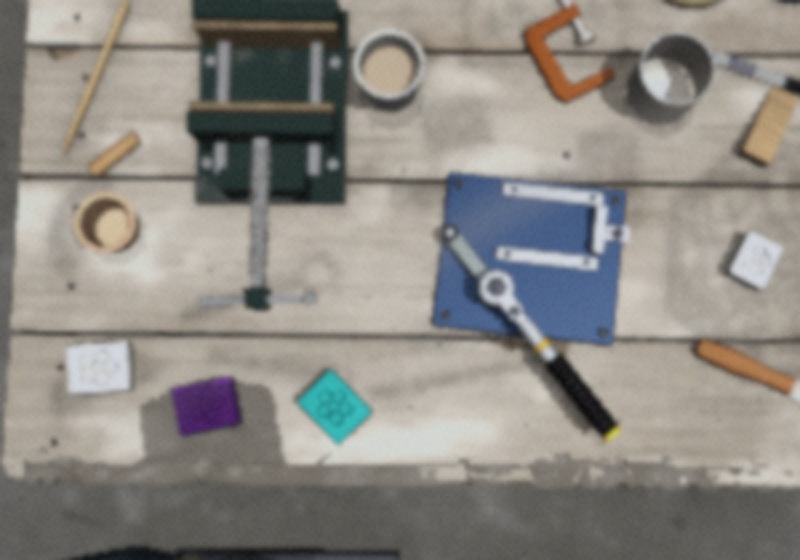

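The scene and top views show four block candidates for the mould:
- White block at scene (258,316), top (157,257).
- Purple block at scene (293,293), top (197,271).
- Turquoise block at scene (314,262), top (246,272).
- Small white block at scene (321,175), top (402,218), to the right of the jig.

By the description, it is the larger white one on the left, near (0.438, 0.119). Next I measure its yaw and the jig's yaw, and take a close crop to check the choice.

```bash
python3 - <<'E'
from h import *
np.set_printoptions(precision=4,suppress=True)
import cv2
p=optics.capture('top'); im=p['color']; hsv=cv2.cvtColor(im,cv2.COLOR_RGB2HSV)
m=cv2.inRange(hsv,(105,110,40),(125,255,255)); m[:, :270]=0; m[:160]=0;m[260:]=0
n,l,st,c=cv2.connectedComponentsWithStats(m); print(st[1:][st[1:,4]>50])
pts=np.argwhere(m)[:,::-1]; W=onplane(p,pts,0.010)[:,:2]
r=cv2.minAreaRect((W*1000).astype(np.float32)); print('plate',r)
q=im[235:275,135:180].astype(int); m2=((q.min(2)>165)&((q.max(2)-q.min(2))<22)).astype(np.uint8)
n,l,st,c=cv2.connectedComponentsWithStats(m2); k=1+np.argmax(st[1:,4]); pts=np.argwhere(l==k)[:,::-1]+[135,235]
W=onplane(p,pts,0.026)[:,:2]; r=cv2.minAreaRect((W*1000).astype(np.float32)); print('mould',r,st[k],cv2.boxPoints(r))
cv2.imwrite('pics/mc.png',np.hstack([cv2.resize(im[225:285,127:187,::-1],(400,400),interpolation=3),cv2.resize(im[190:250,370:430,::-1],(400,400),interpolation=3)]))
cv2.imwrite('pics/jc.png',cv2.resize(im[180:255,275:375,::-1],(800,600),interpolation=3))
E
```

```text
[[288 186  19  14 131]
 [310 198  32  16 357]
 [300 211  52  36 853]
 [284 220  29  25 352]]
plate ((554.864013671875, -323.6245422363281), (182.06361389160156, 157.69708251953125), 84.42457580566406)
mould ((435.8322448730469, 117.97859191894531), (48.90614318847656, 63.727935791015625), 4.396941661834717) [  9  13  25  20 420] [[409.0083 147.8741]
 [413.894   84.3337]
 [462.6562  88.0831]
 [457.7705 151.6235]]
```

View pics/mc.png

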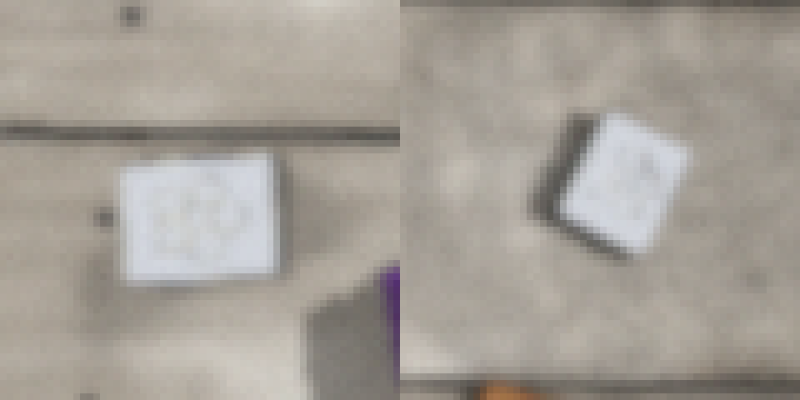

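View pics/jc.png

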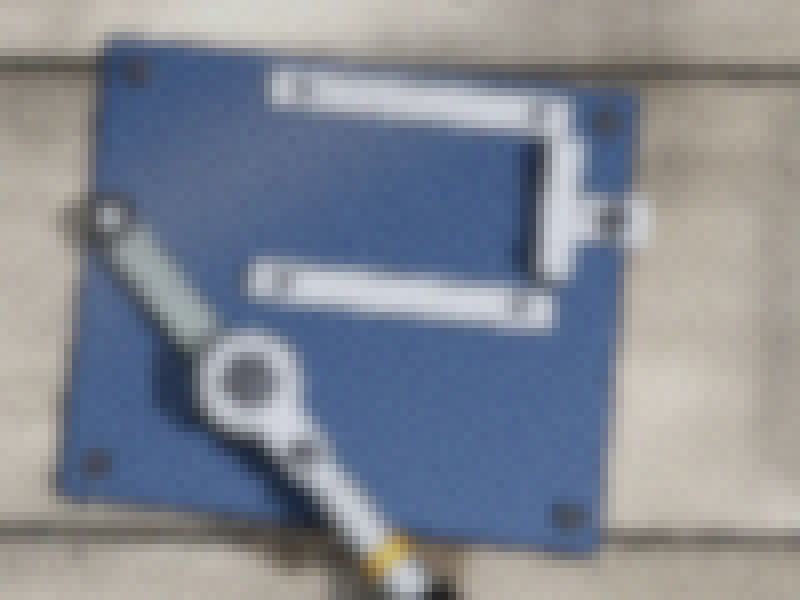

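The left block at top (157,257) is white, larger (about 49 x 64 mm) and shows a flower, so it is the mould. The jig crop shows the guides, with the stop at the right, and a jig yaw of about -0.097. Next I get a closer view of the jig with the wrist camera.

```bash
cat >> h.py <<'E'
from scipy.spatial.transform import Rotation as R
def q_jaw(a):
    "tool down, jaw axis (tool z) along world angle a"
    z=np.array([np.cos(a),np.sin(a),0]); y=np.array([0,0,-1.]); x=np.cross(y,z)
    return R.from_matrix(np.stack([x,y,z],1)).as_quat()
E
python3 - <<'E'
from h import *
np.set_printoptions(precision=4,suppress=True)
for a in (-0.097,-0.097+np.pi):
    print(a,bot.solve_ik([0.55,-0.31,0.30],q_jaw(a)),bot.solve_ik([0.597,-0.318,0.03],q_jaw(a)),bot.solve_ik([0.436,0.118,0.02],q_jaw(a+0.17)))
for th in (3.82,3.3,2.6):
  for a in (th,th+np.pi): print(th,bot.solve_ik([0.5175+.14*np.cos(th),-.289+.14*np.sin(th),0.053],q_jaw(a)))
q0=bot.read_state()['tcp_rot']; print(R.from_quat(q0).as_matrix())
bot.reach([0.52,-0.31,0.30],q_jaw(-0.097))
p=snap('wrist','w1.png'); print(np.array(p['pose'])); print(bot.read_state()['time'])
for n in ['jig','jig_channel','bolt_axis','presser_tip','wrench_grip']:
    for d in optics.spot_point(p,n)[:3]: print(n,'pt',round(d['score'],2),w(p,d['location']),px(p,w(p,d['location']))[0])
E
```

```text
-0.097 [-0.6078  0.4546  1.2427 -0.      1.4442 -0.5108] [-0.5777  0.7957  1.3853 -0.      0.9605 -0.4807] [ 0.132   0.6324  1.9731 -0.      0.5361  0.059 ]
3.044592653589793 [-0.6078  0.4546  1.2427 -0.      1.4442  2.6308] [-0.5777  0.7957  1.3853 -0.      0.9605  2.6609] [ 0.132   0.6324  1.9731 -0.      0.5361 -3.0826]
3.82 [-0.8526  0.6465  1.6966 -0.      0.7985  1.6106]
3.82 [-0.8526  0.6465  1.6966 -0.      0.7985 -1.531 ]
3.3 [-0.8088  0.5921  1.8594 -0.      0.6901  2.1744]
3.3 [-0.8088  0.5921  1.8594 -0.      0.6901 -0.9672]
2.6 [-0.6313  0.5643  1.9512 -0.      0.6261  3.0519]
2.6 [-0.6313  0.5643  1.9512 -0.      0.6261 -0.0897]
[[-0.9569 -0.      0.2905]
 [-0.2905  0.     -0.9569]
 [ 0.     -1.     -0.    ]]
[[ 0.9951 -0.0946 -0.0284  0.527 ]
 [-0.0988 -0.9508 -0.2937 -0.2365]
 [ 0.0008  0.2951 -0.9555  0.4344]
 [ 0.      0.      0.      1.    ]]
2.9417
jig_channel pt 0.93 [ 0.591  -0.3238  0.0121] [339.2124 165.5722]
bolt_axis pt 0.89 [ 0.5194 -0.2845  0.0514] [274.5326 142.2263]
presser_tip pt 0.72 [ 0.5762 -0.2434  0.0284] [323.9591  95.3805]
wrench_grip pt 0.6 [ 0.4094 -0.3775  0.0544] [184.7105 236.0644]
```

View pics/w1.png

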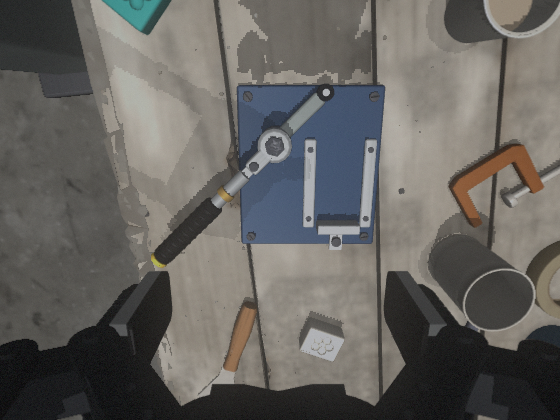

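The wrist view shows the jig at (240-385, 85-245), the bolt head at (274,145), the guides at columns 310 and 368, and the stop at row about 230. I enlarge this for edge measurements.

```bash
python3 - <<'E'
import cv2
a=cv2.imread('pics/w1.png'); cv2.imwrite('pics/w1c.png',cv2.resize(a[80:250,230:390],(640,680),interpolation=3)[:600])
cv2.imwrite('pics/w1d.png',cv2.resize(a[120:245,290:390],(480,600),interpolation=3))
E
```

```text
(no output)
```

View pics/w1d.png

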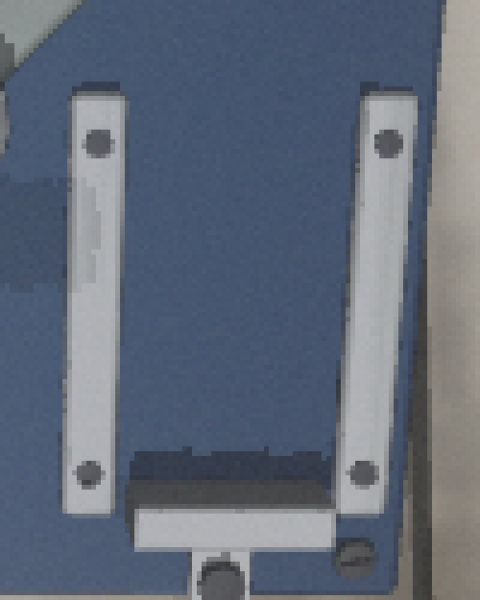

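```bash
python3 - <<'E'
from h import *
np.set_printoptions(precision=1,suppress=True,linewidth=200)
g=cv2.cvtColor(cv2.imread('pics/w1.png'),cv2.COLOR_BGR2GRAY)
for r in (150,170,190,210): print(r,g[r,296:384])
E
```

```text
150 [ 85  87  89  88  87  88  88  78  87 150 176 130  91  93  90  90  87 147 169 148  76  87  87  86  83  83  87  85  85  86  82  87  82  84  85  85  85  83  84  83  83  83  83  86  84  82  83  83  83
  82  82  81  82  83  82  80  81  83  81  85  83  83  81  81  84  85  81  75  93 141 168 177  83  88  91  84  84  88 168 151  93  82  79  68 114 142 145 150]
170 [ 78  77  79  78  79  81  77  76 119 150 169 165 162 159 156 176 176 177 160 107  87  87  86  87  86  86  86  84  85  83  87  83  84  84  85  85  83  84  87  86  82  84  84  84  83  84  85  81  84
  82  81  83  85  83  81  82  83  80  81  84  82  82  84  82  84  83  69 116 151 178 178 176 174 170 170 166 170 165 146  83  82  69  76 138 138 137 138 139]
190 [ 89  90  89  90  87  91  89  92 151 176 176 177 179 176 175 175 178 171 141  81  87  86  87  87  85  86  88  85  85  85  87  86  86  84  84  87  87  84  85  82  83  83  88  85  85  83  81  83  82
  83  84  84  85  85  84  83  83  82  83  82  83  78  83  83  84  82 138 166 177 177 178 176 175 169 172 172 152  87  82  76  66  65  65 116 129 131 127 132]
210 [ 92  91  89  89  91  89  75 130 173 179 178 177 177 177 177 178 177 149  84  88  88  87  90  88  87  87  85  88  91  88  85  86  88  88  88  86  86  87  84  87  86  87  84  84  81  84  84  83  86
  82  83  85  83  85  84  82  83  83  85  84  84  84  84  83 118 136 176 179 179 176 176 172 171 173 168 114  79  82  69  69  66  68  68  98 130 130 130 132]
```

```bash
python3 - <<'E'
from h import *
np.set_printoptions(precision=4,suppress=True,linewidth=200)
p=optics.capture('wrist')
L=onplane(p,[[315.6,150],[315.2,170],[314.6,190],[313.7,210]],.016)
Rr=onplane(p,[[364.4,150],[363,170],[361.7,190],[359.9,210]],.010)
Lend=onplane(p,[[310.4,139.8]],.016); Rend=onplane(p,[[371,139.8]],.016)
st=onplane(p,[[290+230/4.8,120+508/4.8]],.033)
for A in (L,Rr):
    d=A[0]-A[-1]; print(A[:,:2], 'yaw',np.arctan2(-d[0],d[1]))
print('bolt top',onplane(p,[[274.5,144.5]],.060))
print(Lend,Rend,'stop',st)
yaw=-0.094; ex=np.array([np.cos(yaw),np.sin(yaw)]); ey=np.array([-ex[1],ex[0]])
for b in ([0.518,-0.288],):
    for A in (L,Rr,Lend,Rend,st): print((A[:,:2]-b)@ex,(A[:,:2]-b)@ey)
E
```

```text
[[ 0.5648 -0.3019]
 [ 0.5628 -0.325 ]
 [ 0.5605 -0.3488]
 [ 0.5577 -0.3734]] yaw -0.09911977668209283
[[ 0.6217 -0.3083]
 [ 0.6194 -0.3318]
 [ 0.6171 -0.356 ]
 [ 0.6141 -0.3809]] yaw -0.10325463657333897
bolt top [[ 0.5196 -0.2853  0.06  ]]
[[ 0.5597 -0.2898  0.016 ]] [[ 0.6281 -0.2965  0.016 ]] stop [[ 0.5833 -0.39    0.033 ]]
[0.0479 0.0481 0.048  0.0476] [-0.0094 -0.0326 -0.0566 -0.0813]
[0.1051 0.105  0.105  0.1044] [-0.0105 -0.034  -0.0584 -0.0835]
[0.0417] [0.0022]
[0.1104] [0.0019]
[0.0746] [-0.0954]
```

The measured channel has its centre line through (0.591,-0.328), 57 mm wide against 55 given, with yaw -0.10. The guide ends at y = +2 mm, which matches. Now I go to the mould.

```bash
python3 - <<'E'
from h import *
np.set_printoptions(precision=4,suppress=True,linewidth=200)
bot.reach([0.437,0.118,0.16],q_jaw(0.075))
p=snap('wrist','w2.png'); im=p['color']
for n in ['mould']:
    for d in optics.spot_point(p,n)[:3]: print(n,'pt',round(d['score'],2),w(p,d['location']),px(p,w(p,d['location']))[0])
print(px(p,[0.437,0.118,0.026]))
s=bot.read_state(); print(s['time'],s['wrist_force'])
E
```

```text
mould pt 0.95 [0.435  0.1172 0.0003] [273.4164 187.7501]
mould pt 0.95 [0.3982 0.0019 0.004 ] [224.1053 308.5434]
[[275.8771 195.2263]]
5.0167 [-0.9843 -0.0769 -0.434 ]
```

View pics/w2.png

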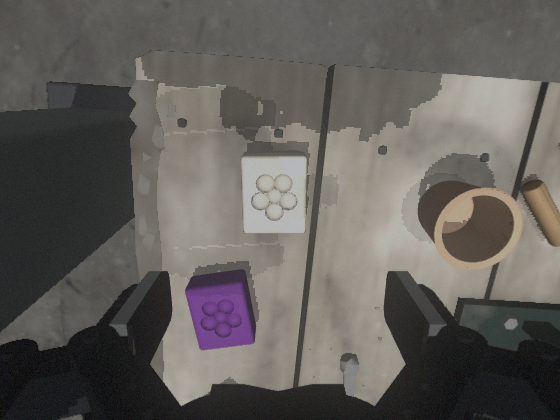

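The wrist view shows the white mould with its flower up at (275,194), clear of the purple block (222,310) and the cup (470,225). I refine its pose from its corners and then grasp it.

```bash
python3 - <<'E'
from h import *
np.set_printoptions(precision=4,suppress=True,linewidth=200)
p=optics.capture('wrist')
C=onplane(p,[[243,156],[306,154.5],[305,232.5],[245,233]],.026)[:,:2]; print(C,C.mean(0))
d=(C[0]+C[1]-C[2]-C[3])/2; yaw=np.arctan2(-d[0],d[1]); print('yaw',yaw,np.linalg.norm(d))
c=C.mean(0)
yaw=float(np.clip(yaw,0.03,0.11)); q=q_jaw(yaw)
bot.servo_line([c[0],c[1],0.06],q,velocity=0.15)
hit=bot.servo_line([c[0],c[1],0.016],velocity=0.06,until_force=8); print(hit,bot.read_state()['position'])
jaws.clamp(35)
s=bot.read_state(); print(s['time'],s['finger_gap'],s['position'],s['wrist_force'])
snap('wrist','w3.png')
E
```

```text
[[0.4105 0.1461]
 [0.4567 0.1506]
 [0.4619 0.0893]
 [0.4149 0.0855]] [0.436  0.1179]
yaw 0.07785205341628779 0.061106675553453824
False [0.436  0.1179 0.0161]
7.2167 0.04893004084810307 [0.4362 0.1179 0.0164] [-0.2438 -0.2139  6.9557]
```

View pics/w3.png

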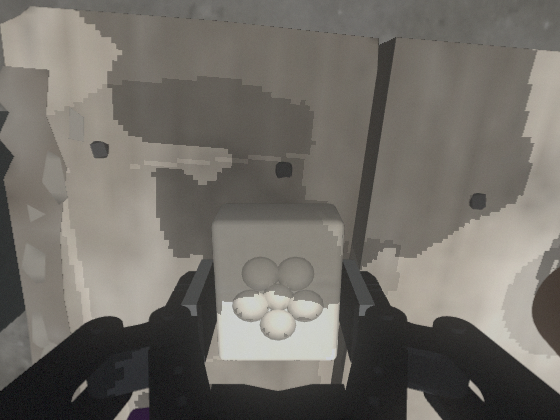

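The mould is held square between the pads, but the wrist reads 7 N upward. I can't tell whether that is the pads swinging down on the mould or the fingertips near the bench, so I re-grip 5 mm higher for clearance over the guides.

```bash
python3 - <<'E'
from h import *
np.set_printoptions(precision=4,suppress=True,linewidth=200)
c=np.array([.436,.1179]); q=q_jaw(0.078)
jaws.gripper_open(); print(bot.read_state()['wrist_force'])
bot.servo_line([*c,0.021],q,velocity=0.05)
jaws.clamp(35); s=bot.read_state(); print(s['finger_gap'],s['position'],s['wrist_force'])
bot.servo_line([*c,0.12],q,velocity=0.15)
s=bot.read_state(); print(s['time'],s['finger_gap'],s['wrist_force'])
yaw=-0.10; b=np.array([.519,-.287]); ex=np.array([np.cos(yaw),np.sin(yaw)]); ey=np.array([-ex[1],ex[0]])
t=np.array([0.5917,-0.3223]); print(b+.075*ex-.028*ey)
bot.reach([*t,0.15],q_jaw(yaw))
bot.servo_line([*t,0.055],q_jaw(yaw),velocity=0.12)
s=bot.read_state(); print(s['time'],s['finger_gap'],s['position'],s['wrist_force'])
p=snap('wrist','w4.png'); 
p2=snap('top','t4.png'); cv2.imwrite('pics/t4c.png',cv2.resize(p2['color'][180:255,275:375,::-1],(800,600),interpolation=3))
E
```

```text
[-0.0118 -0.1452 -0.3607]
0.0487516823295936 [0.436  0.1179 0.0211] [-1.1485 -0.0506  5.7688]
9.2083 0.04862375854911349 [-0.0907  0.3962 -1.398 ]
[ 0.5908 -0.3223]
11.8583 0.04904978033431696 [ 0.5922 -0.3225  0.0558] [ 0.4579  0.0862 -1.0141]
```

View pics/w4.png

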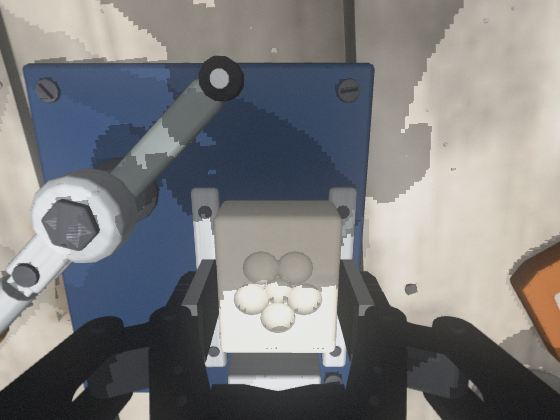

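View pics/t4c.png

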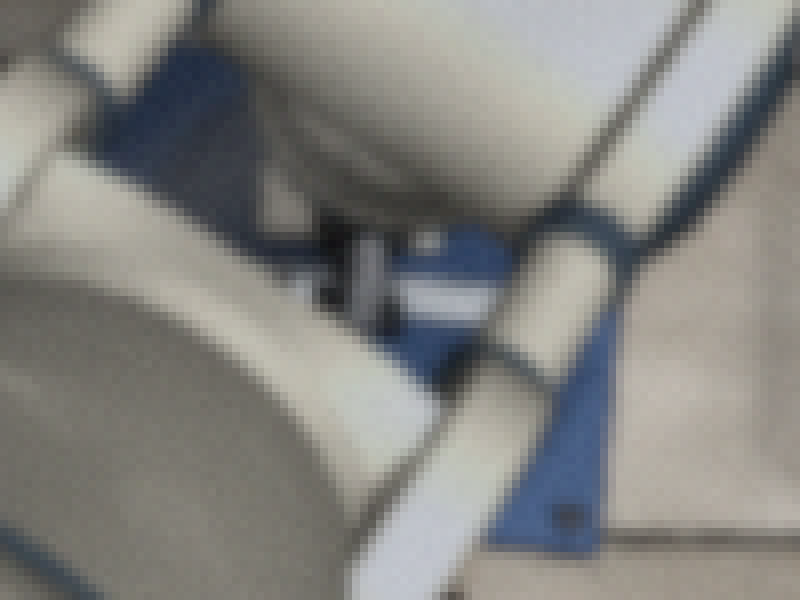

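```bash
python3 - <<'E'
from h import *
np.set_printoptions(precision=4,suppress=True,linewidth=200)
p=optics.capture('wrist')
H=onplane(p,[[205,212],[343.5,212],[214,352],[336,351.5]],.016)[:,:2]
M=onplane(p,[[217,206],[341,206],[219,351],[338,352]],.061)[:,:2]
M2=onplane(p,[[219,206],[339.5,206]],.061)[:,:2]
print(H,M)
cl=[(H[0]+H[1])/2,(H[2]+H[3])/2]; d=cl[0]-cl[1]; d/=np.linalg.norm(d); print('yaw',np.arctan2(-d[0],d[1]), 'hole spacing',np.linalg.norm(H[0]-H[1]),np.linalg.norm(H[2]-H[3]))
dm=(M[0]+M[1]-M[2]-M[3])/2; print('mould yaw',np.arctan2(-dm[0],dm[1]),'w',np.linalg.norm(M[0]-M[1]),'len',np.linalg.norm(dm))
nx=np.array([d[1],-d[0]])
for pt in (M.mean(0),M2.mean(0),bot.read_state()['position'][:2]): print('off',(pt-cl[1])@nx)
print(bot.read_state()['position'][:2])
E
```

```text
[[ 0.5582 -0.3012]
 [ 0.6273 -0.3082]
 [ 0.55   -0.3846]
 [ 0.6191 -0.3913]] [[ 0.5736 -0.2857]
 [ 0.6193 -0.2903]
 [ 0.565  -0.3491]
 [ 0.6149 -0.3548]]
yaw -0.09776435372977667 hole spacing 0.06944291659312418 0.06944377420136814
mould yaw -0.1019805399657003 w 0.04591329854270498 len 0.06430884898234708
off 0.0019727256697853702
off 0.0022003025098065758
off 0.001145846553145397
[ 0.5921 -0.3226]
```

```bash
python3 - <<'E'
from h import *
np.set_printoptions(precision=4,suppress=True,linewidth=200)
q=q_jaw(-.099); t=[.5906,-.3222]
bot.servo_line([*t,0.048],q,velocity=0.08)
hit=bot.servo_line([*t,0.0285],q,velocity=0.03,until_force=5)
s=bot.read_state(); print(hit,s['time'],s['position'],s['wrist_force'],s['ft_torque'])
snap('wrist','w5.png')
E
```

```text
True 12.8167 [ 0.5905 -0.3221  0.0309] [-0.8991  0.4918  7.5851] [ 0.0844  0.2581 -0.0094]
```

View pics/w5.png

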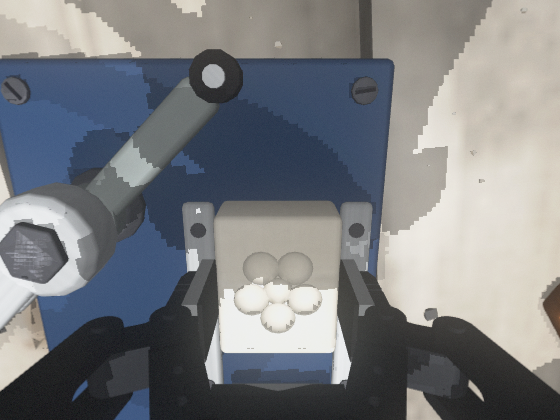

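Contact came at TCP z = 0.0309, exactly the height for resting on the channel floor (0.010 + 0.021), and the mould sits between the guides in the view. I release it and look.

```bash
python3 - <<'E'
from h import *
np.set_printoptions(precision=4,suppress=True,linewidth=200)
q=q_jaw(-.099); t=[.5905,-.3221]
jaws.gripper_open(); print(bot.read_state()['wrist_force'])
bot.servo_line([*t,0.16],q,velocity=0.15)
p=snap('wrist','w6.png')
for n in ['mould','bolt_axis','presser_tip','wrench_grip']:
    for d in optics.spot_point(p,n)[:3]: print(n,'pt',round(d['score'],2),w(p,d['location']),px(p,w(p,d['location']))[0])
print(bot.read_state()['time'])
E
```

```text
[-0.1446  0.428  -0.5306]
mould pt 0.92 [ 0.589  -0.3236  0.0134] [276.1302 194.5921]
bolt_axis pt 0.9 [ 0.5162 -0.2826  0.0535] [160.2811 161.5752]
presser_tip pt 0.66 [ 0.5753 -0.2422  0.0296] [244.331   88.9833]
14.5833
```

View pics/w6.png

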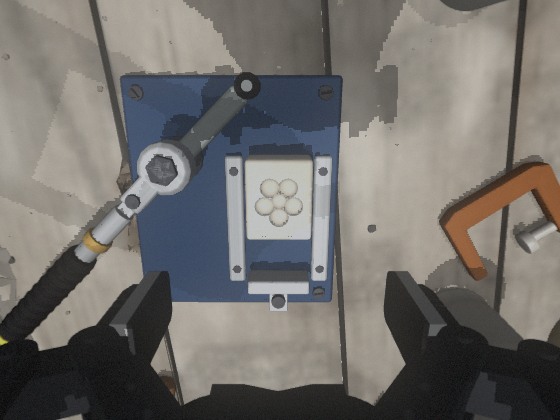

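The wrist view shows the mould square in the channel at (278,198) with its flower up, clear of the presser pad (247,87) and of the stop (278,285). Next I close the fingers and approach the handle from its far side.

```bash
cat >> h.py <<'E'
B=np.array([.519,-.287]); TH0=np.pi+0.675; ZP=0.047
def rt(th): return np.array([np.cos(th),np.sin(th)]),np.array([np.sin(th),-np.cos(th)])
def pose(phi,d,z=ZP):
    r,t=rt(TH0-phi); return np.append(B+.14*r-d*t,z), q_jaw(TH0-phi-np.pi)
def F(phi,s=None):
    s=s or bot.read_state(); return float(-np.array(s['wrist_force'])[:2]@rt(TH0-phi)[1])
E
python3 - <<'E'
from h import *
np.set_printoptions(precision=4,suppress=True,linewidth=200)
for f in (0,.4,.8,1.2): print(bot.solve_ik(*pose(f,.022)))
jaws.clamp(40)
P,q=pose(0,.042,.16); bot.reach(P,q)
P,q=pose(0,.042); bot.servo_line(P,q,velocity=.15)
p=snap('wrist','w7.png'); s=bot.read_state(); print(s['time'],s['position'],s['finger_gap'],s['wrist_force'])
p=snap('scene','s7.png'); cv2.imwrite('pics/s7c.png',cv2.resize(p['color'][150:270,240:400,::-1],(800,600),interpolation=3))
E
```

```text
[-0.8499  0.6748  1.6461 -0.      0.8207 -1.5249]
[-0.8402  0.6276  1.7859 -0.      0.7281 -1.1152]
[-0.7829  0.5932  1.8968 -0.      0.6516 -0.6579]
[-0.6795  0.5767  1.9545 -0.      0.6103 -0.1545]
17.3083 [ 0.4365 -0.4077  0.048 ] -0.00013153134153085356 [-0.6402  0.4612 -0.2368]
```

View pics/w7.png

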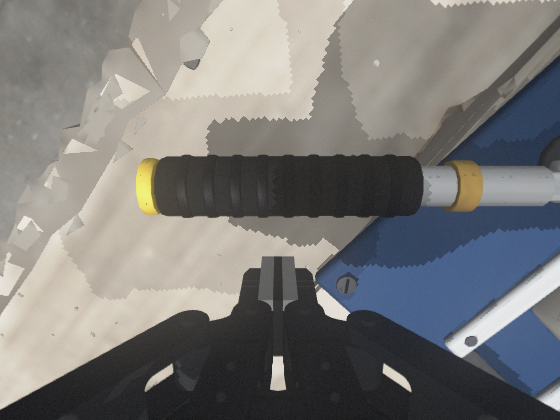

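View pics/s7c.png

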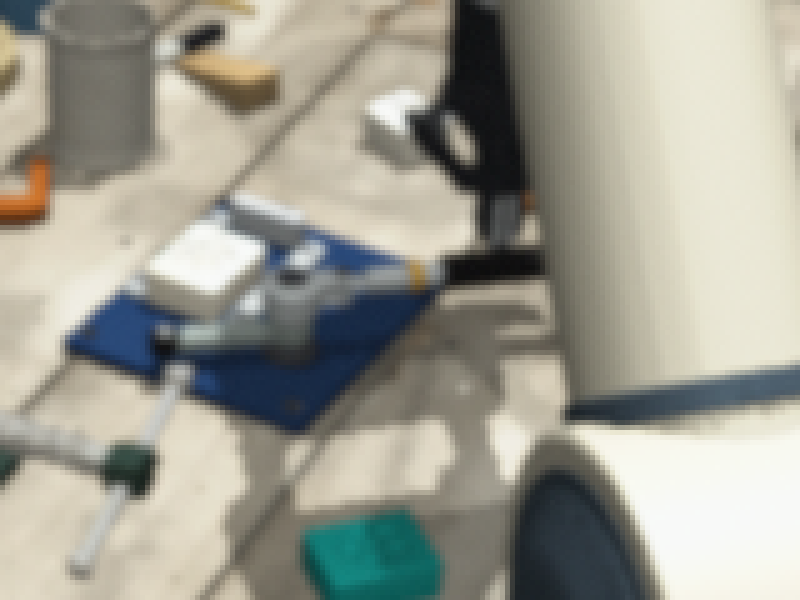

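The wrist view shows the handle level across the picture (columns 157-420), with the closed fingertips at column 278, near its middle and on its anticlockwise side. Next I push in short arc steps while reading the force.

```bash
python3 - <<'E'
from h import *
phi=0; s=bot.read_state(); f0=F(0,s)
for d in (.034,.030,.026,.022):
    P,q=pose(0,d); bot.servo_line(P,q,velocity=.03); f=F(0)-f0; print('d',d,round(f,2))
    if f>1.5: break
D=d; v=.05
while phi<.52:
    phi+=.04; P,q=pose(phi,D); bot.servo_line(P,q,velocity=v); s=bot.read_state(); f=F(phi,s)-f0
    print(round(phi,2),round(f,2),round(s['time'],2),np.round(np.linalg.norm(np.array(s['position'])-P)*1000,1))
    if f>6.5: break
snap('wrist','w8.png')
E
```

```text
d 0.034 0.11
d 0.03 0.67
d 0.026 -0.25
d 0.022 -0.06
0.04 -0.28 18.89 0.1
0.08 0.1 19.16 0.0
0.12 -0.22 19.43 0.0
0.16 -0.57 19.69 0.1
0.2 0.63 19.96 0.1
0.24 -0.3 20.23 0.0
0.28 0.08 20.49 0.1
0.32 0.96 20.76 0.1
0.36 -1.07 21.02 0.1
0.4 -1.11 21.29 0.0
0.44 0.09 21.56 0.1
0.48 -0.14 21.82 0.0
0.52 -0.5 22.09 0.0
0.56 -0.43 22.36 0.0
```

View pics/w8.png

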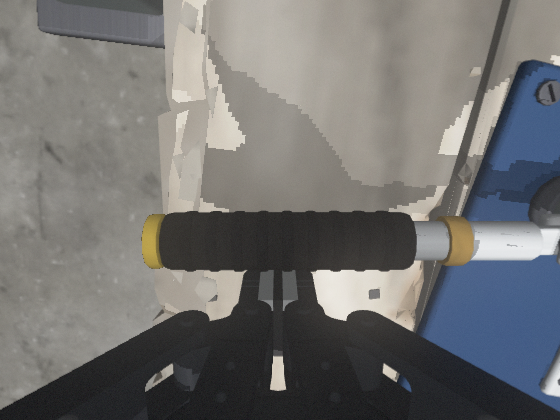

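The handle follows the fingers at (290,240) and its angle matches the commanded one. The static force is about 0, as expected once the friction relaxes at rest. I go on in finer steps until the force stays up.

```bash
python3 - <<'E'
from h import *
phi=.56; D=.022; f0=F(phi)-(-.43); f0=0.5
def step(dp,v):
    global phi
    phi+=dp; P,q=pose(phi,D); bot.servo_line(P,q,velocity=v); s=bot.read_state(); f=F(phi,s)
    print(round(phi,3),round(f,2),np.round(s['wrist_force'],1),round(s['time'],2)); return f
while phi<.92:
    if step(.03,.05)>4: break
snap('wrist','w9.png'); 
p=snap('top','t9.png'); cv2.imwrite('pics/t9c.png',cv2.resize(p['color'][180:255,275:375,::-1],(800,600),interpolation=3))
E
```

```text
0.59 0.1 [ 0.1 -0.1 -0.7] 22.66
0.62 1.03 [ 0.2 -1.   1. ] 22.91
0.65 -0.05 [0.4 0.1 0.3] 23.16
0.68 -0.11 [-0.2  0.1  0.5] 23.41
0.71 -0.8 [ 0.5  0.8 -0. ] 23.66
0.74 -0.25 [ 0.2  0.2 -0.4] 23.91
0.77 0.34 [-0.5 -0.3  0.4] 24.16
0.8 0.26 [-0.4 -0.2  0.4] 24.41
0.83 -0.07 [-0.1  0.1 -0.6] 24.66
0.86 -0.75 [0.1 0.7 0.1] 24.91
0.89 -0.48 [-0.5  0.6  0.5] 25.16
0.92 -0.15 [ 0.1  0.1 -0.1] 25.41
```

View pics/w9.png

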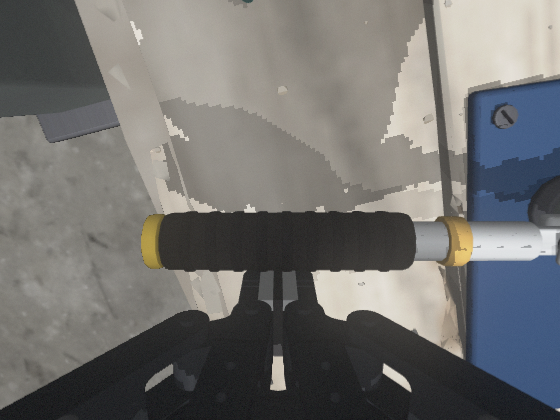

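View pics/t9c.png

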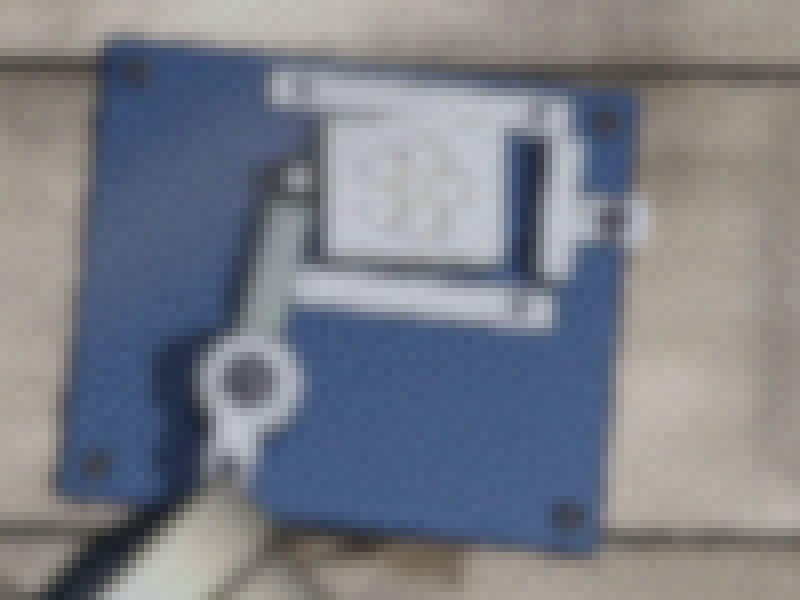

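The top view shows the presser pad pushing the mould square along the channel, with about 12 mm left to the stop. I go on with smaller steps.

```bash
python3 - <<'E'
from h import *
phi=.92; D=.022
while phi<1.22:
    phi+=.02 if phi<1.0 else .01; P,q=pose(phi,D); bot.servo_line(P,q,velocity=.04); s=bot.read_state(); f=F(phi,s)
    print(round(phi,3),round(f,2),round(s['time'],2))
    if f>3: break
snap('wrist','w10.png'); 
for i in range(3):
    bot.hold(.1); print(F(phi))
p=snap('top','t10.png'); cv2.imwrite('pics/t10c.png',cv2.resize(p['color'][180:255,275:375,::-1],(800,600),interpolation=3))
E
```

```text
0.94 -0.03 25.76
0.96 0.17 26.01
0.98 -0.72 26.26
1.0 -0.1 26.51
1.01 2.28 26.76
1.02 2.03 27.01
1.03 1.31 27.26
1.04 2.03 27.51
1.05 1.78 27.76
1.06 1.51 28.01
1.07 1.19 28.26
1.08 0.72 28.51
1.09 1.44 28.76
1.1 1.69 29.01
1.11 2.79 29.26
1.12 9.4 29.51
9.753699898875833
9.641738447190098
10.164213820476178
```

View pics/w10.png

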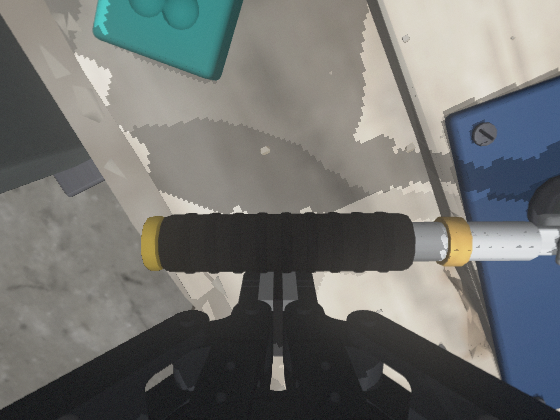

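View pics/t10c.png

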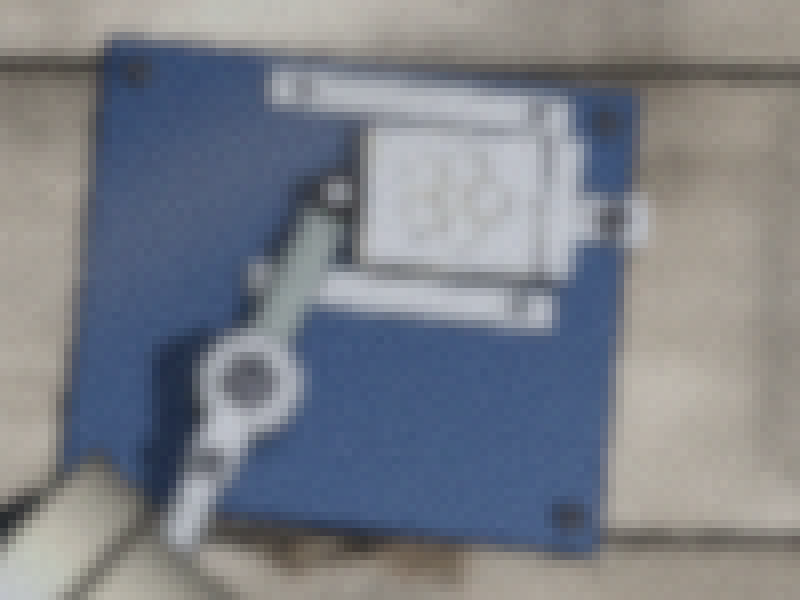

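The mould is home against the stop at top (545,200), and the handle force has plateaued at about 9.7-10 N, the onset of break-over at φ ≈ 1.12. A click of about 0.09 rad at the 110 mm lever is about 9-10 mm more travel, so I stop at φ ≈ 1.185 and hold briefly.

```bash
python3 - <<'E'
from h import *
phi=1.12; D=.022
for phi in (1.14,1.155,1.17,1.185):
    P,q=pose(phi,D); bot.servo_line(P,q,velocity=.03); s=bot.read_state(); print(phi,round(F(phi,s),2),round(s['time'],2),np.round(np.array(s['position'])-P,4))
bot.hold(.25); print([ (bot.hold(.05),round(F(phi),2))[1] for i in range(4)])
snap('wrist','w11.png')
p=snap('top','t11.png'); cv2.imwrite('pics/t11c.png',cv2.resize(p['color'][180:255,275:375,::-1],(800,600),interpolation=3))
E
```

```text
1.14 9.65 30.16 [-0.0001 -0.0003  0.    ]
1.155 11.34 30.41 [-0.0002 -0.0003  0.    ]
1.17 11.49 30.66 [-0.0002 -0.0003  0.    ]
1.185 11.55 30.91 [-0.0002 -0.0003  0.    ]
[11.21, 10.81, 11.02, 11.21]
```

View pics/w11.png

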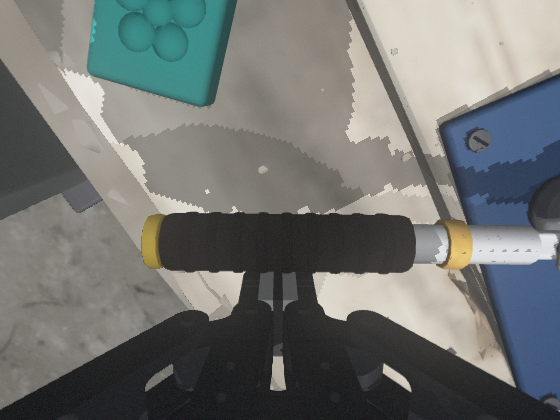

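View pics/t11c.png

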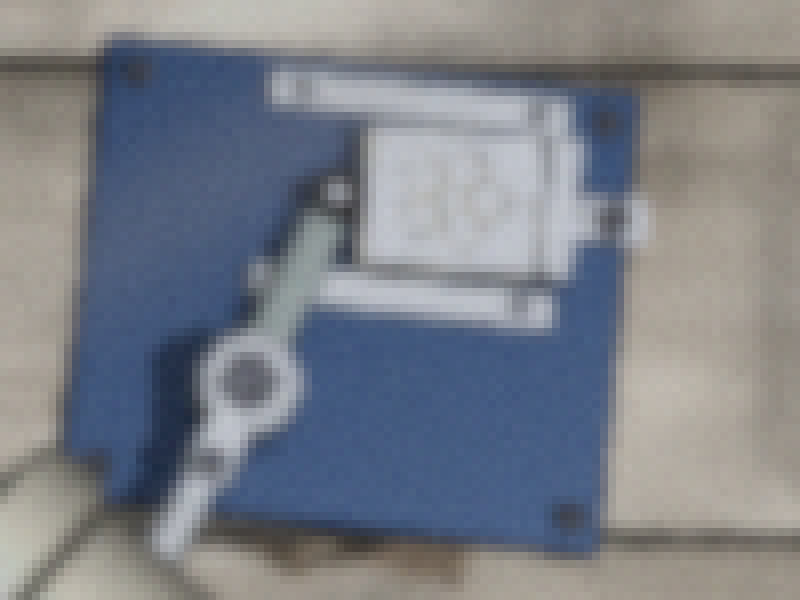

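The finger and mould have not moved, while the handle has bent clockwise at its hinge, and the force of about 11 N fits a click near 0.09 rad. I back off smoothly and lift away.

```bash
python3 - <<'E'
from h import *
D=.022
for phi in (1.15,1.11):
    P,q=pose(phi,D); bot.servo_line(P,q,velocity=.04); print(phi,round(F(phi),2))
P,q=pose(1.11,.06); bot.servo_line(P,q,velocity=.08)
s=bot.read_state(); print(np.round(s['wrist_force'],2),s['time'])
P[2]=.25; bot.servo_line(P,q,velocity=.15)
p=snap('wrist','w12.png')
bot.move_j([-1.371,0.494,1.345,0,1.302,-.096])
p=snap('top','t12.png'); cv2.imwrite('pics/t12c.png',cv2.resize(p['color'][165:285,265:425,::-1],(800,600),interpolation=3))
for n in ['cup','beaker','small_mould','mould']:
    for d in optics.recognise(p,n)[:4]: print(n,round(d['score'],2),np.round(w(p,d['location']),3))
print(bot.read_state()['time'])
E
```

```text
1.15 9.87
1.11 3.2
[ 0.7   0.38 -0.15] 32.65
cup 0.81 [0.586 0.117 0.03 ]
cup 0.69 [ 0.459 -0.261  0.06 ]
beaker 0.84 [ 0.744 -0.177  0.059]
small_mould 0.86 [ 0.55  -0.556  0.023]
mould 0.92 [0.398 0.004 0.022]
mould 0.61 [ 0.398 -0.125  0.028]
mould 0.57 [ 0.584 -0.354  0.031]
35.8167
```

View pics/w12.png

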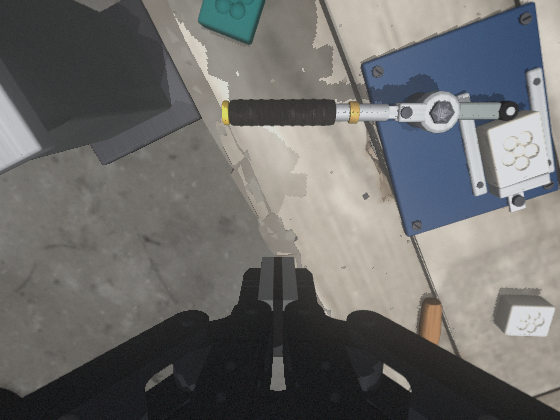

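View pics/t12c.png

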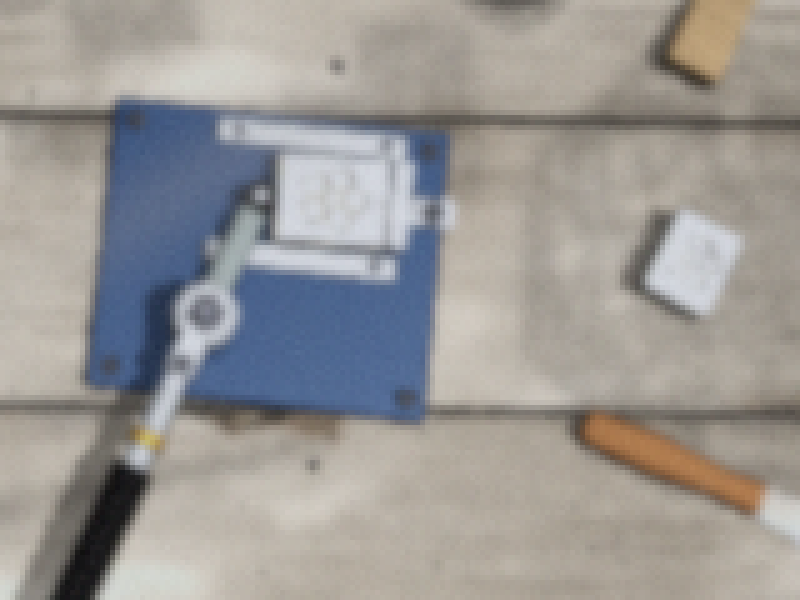

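The last views show the handle straight again, in line with the finger from (228,113) to (510,112). The mould is square against the stop with the pad on it, and the cup, beaker and small mould read within 2 mm of their first positions. I hand in the job.

```bash
python3 - <<'E'
from h import *
workorder.hand_in(); print(bot.read_state()['time'])
E
```

```text
the job is handed in; nothing more can be done
the job is handed in; nothing more can be done
```

The job is handed in, at about 36 s of the 72 s allowed; no verdict was reported.

- **Mould:** I laid the larger white mould flower up in the channel. The set-down height matched the channel floor, and I let go of it before touching the wrench.
- **Wrench:** I pushed the handle clockwise with the closed fingers. The presser slid the mould to the stop, and the force jumped from about 2 N to a plateau of 10–11 N at a bolt angle of about 1.14 rad. I went about 9 mm further, which I estimate as a click of 0.08–0.10 rad. I held there briefly, then backed off and moved clear.
- **Last checks:** The mould sits square against the stop with the presser pad on it, and the handle is straight again. The cup, beaker and small mould read within about 2 mm of where they started.
- **Not measured:** I could not read the nip force or the click angle directly, so both are inferred from the push force, the arm's travel and the pictures.
- **Disagreements:** The channel measured 57 mm wide in the picture against 55 mm given. The wrist read 6–7 N upward while gripping the mould, so I gripped it again 5 mm higher to clear the guides.

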